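Dim the lamp and hold the amber colour standard in the light path

TASK

Set the lamp's dimmer first: swing its red-handled lever until it is in line with the green pointer, and let go of it there. Then pick up the amber cell by its two white frosted faces only, never touching its clear faces with the fingers, and hold it upright and still in the light path of the measuring station, centred on the beam about midway between lamp and detector, with its clear faces square to the beam and touching nothing but your fingers. Finish while still holding it there; leave the lever in line and the blue cell, white tile and mouse where they are.

Things in the scene. Friction and masses are not known exactly. Their poses are not given: they have to be found in the camera images.
- station: Fixed measuring station. Aluminium base 100 (x) x 290 (y) x 12 mm, origin under its centre. Two heads 85 x 70 mm, tops 135 mm above the table, inner faces at y = +60 mm (grey finned lamp) and y = -60 mm (white detector); lens rims stand 3 mm proud. The beam runs level along y at x = 0, 100 mm above the table. A black cross on the base marks its middle; lines on the heads' tops show its direction.
- beam_mid (a point): The middle of the light beam, halfway between the lenses, 100 mm above the table; axes as the station's (y along the beam).
- dimmer: Fixed lamp dimmer: white housing 100 (x) x 160 (y) x 50 mm high, origin under its centre. Lever and green set-pointer turn about one level axis, along the housing's x, 55 mm above the table through the housing's centre. A white round scale (radius 45 mm about that axis) stands at x = 20 to 23 mm, on the side away from the robot.
- lever (a joint): Angle of the dimmer lever, rad: 0 upright, positive leaning to the housing's +y (the robot's left), range -0.95 to 0.95. Starts leaning to -y. Stays where it is left; moving it takes about 1 N at the handle.
- knob (a point): Middle of the lever's red handle: a round bar 20 mm in diameter sticking out level from the top of the steel lever arm, parallel to the axis and 100 mm from it, from housing x = -48 to +6 mm (mostly towards the robot); the arm is a bar 8 x 10 mm at x = 0. This point lies at housing (-26, 100 sin q, 55 + 100 cos q) mm for lever angle q.
- pointer (a joint): Angle of the green set-pointer, rad, in the same sense and from the same zero as the lever: the lever is in line when both angles are equal. Different each time; it is never to be moved.
- pointer_tip (a point): Green tip of the set-pointer, 55 mm from the axis and 22 mm to the housing's +x side of the lever's plane.
- tray: Shallow blue plastic tray, fixed, 230 (x) x 110 (y) mm, wall 14 mm high and 4 mm thick, floor 4 mm above the table; origin under its centre. The two cells stand in it, about 120 mm apart, in either order and at any yaw.
- amber_cell: The cell to hold: solid glass colour standard with amber core, 40 x 40 x 90 mm tall, black stopper 24 x 18 x 8 mm on top, about 0.3 kg, upright. Origin at the centre of its underside, z up. Faces at y = +-20 mm are white and frosted (white strips 6 mm wide seen from above): grip here. Faces at x = +-20 mm are clear, showing amber: light passes through them and fingers must not touch them.
- amber_cell_center (a point): Centre of the amber cell, 45 mm above its underside; this point belongs in the middle of the beam.
- blue_cell: Bystander: a cell of the same shape and size with a blue core, in the same tray. Leave it.
- tile: Bystander: loose white ceramic calibration tile in a black rim, 60 x 60 x 10 mm, origin under its centre. Leave it.
- mouse: Bystander: loose black computer mouse, 95 x 56 x 26 mm, origin under its centre. Leave it.

How it is judged:
On the way, in this order (a step that is already met when the one before it is completed fails the run):
1. the dimmer lever is in line with the green pointer (within 0.1 rad) and let go, the cell not yet lifted (angle between the z axis of knob and the z axis of pointer_tip, either way round below 0.1 rad and contact force between the fingers and lever below 0.1 N and distance of amber_cell_center from where it was at the start of the episode below 0.03 m), for 0.2 s.
2. the amber cell is lifted clear of the tray, held by both frosted faces (contact force between the fingers and amber_cell_c0 above 1 N and contact force between the fingers and amber_cell_c1 above 1 N and height (world z) of amber_cell above 0.03 m and contact force between amber_cell and tray below 0.1 N), for 0.2 s.
At the end, for the whole second after the job is handed in: Fingers hold the amber cell still by both frosted faces, nothing else touching it: centre within 8 mm of the beam axis and 20 mm of midway, square within 0.14 rad, upright within 0.12 rad; lever untouched, within 0.1 rad of the green pointer (x of amber_cell_center in the frame of beam_mid between -0.008 and 0.008 m and y of amber_cell_center in the frame of beam_mid between -0.02 and 0.02 m and z of amber_cell_center in the frame of beam_mid between -0.008 and 0.008 m and angle between the x axis of amber_cell and the y axis of station, either way round below 0.14 rad and angle between amber_cell's own z axis and vertical below 0.12 rad and contact force between the fingers and amber_cell_c0 above 1 N and contact force between the fingers and amber_cell_c1 above 1 N and contact force between amber_cell and station below 0.1 N and contact force between amber_cell and blue_cell below 0.1 N and contact force between amber_cell and tile below 0.1 N and contact force between amber_cell and mouse below 0.1 N and contact force between amber_cell and tray below 0.1 N and contact force between amber_cell and dimmer below 0.1 N and angle between the z axis of knob and the z axis of pointer_tip, either way round below 0.1 rad and linear speed of amber_cell below 0.02 m/s and angular speed of amber_cell below 0.2 rad/s and contact force between the fingers and lever below 0.1 N); the arm keeps its last pose, push and grip.
It fails at once if the fingers or arm touch a clear face of the amber cell (contact force between any of the fingers, the arm and amber_cell_c2 above 0.5 N or contact force between any of the fingers, the arm and amber_cell_c3 above 0.5 N).
It fails at once if the blue cell, tile or mouse is moved by more than 20 mm (distance of any of blue_cell, tile, mouse from where it was at the start of the episode above 0.02 m).
It fails at once if the blue cell is tipped (angle between blue_cell's own z axis and vertical above 0.3 rad).
It fails at once if the green pointer is moved (distance of pointer_tip from where it was at the start of the episode above 0.02 m).
It also fails if it takes over 58 s, if anything falls off the work surface, if the arm or the gripper's body presses on something with over 40 N, if the wrist force passes 120 N, or if a joint passes its speed limit or range.

ROBOT

A 7-joint arm with a two-finger parallel gripper is mounted at the origin on the work surface. World frame = base frame: x ahead of the robot, y to its left, z up, the work surface at z = 0. Lengths are in m, angles in rad, forces in N, time in s.
With the tool pointing down it reaches from about 0.4 to 0.9 m from the base axis. Payload 5.5 kg.
Tool frame: the origin (TCP) lies at the very end of the fingers, on their centre line; the grasp point (between the pads) lies 19 mm behind it (bot.grasp_offset is the distance from the TCP to the grasp point, in m); z points along the fingers, x is the direction in which the jaws open and shut, and the axes are right-handed (so a half turn about z gives the same grasp; the last joint's range is limited). The gripper opens to 92 mm and grips with 3 to 60 N. Pads are 19 mm wide; open, the fingers measure 130 mm over their backs; the gripper's body (75 mm by 190 mm) begins 47 mm behind the grasp point.
Start: joints at [0.263, 0.501, -0.427, 1.55, 0.221, 1.138, -0.21], TCP at [0.65, 0, 0.227] pointing down, gripper open.
Joint ranges: [-2.88, 2.88], [-0.31, 2.03], [-1.54, 1.56], [0.2, 2.42], [-1.41, 4.55], [0.19, 2.02], [-2.57, 2.57]. Speed limits (rad/s): [2.57, 2.57, 3.14, 3.14, 3.14, 3.14, 3.14].

INTERFACE

Orientations are given as a unit quaternion [w, x, y, z].
In Python, from rig import bot, kinematics, monitor, viewer gives the robot as it stands. The module is installed in compiled form; this text tells all that it offers. Calls block until the motion is done:
- bot.move_pose(position, orientation): joint-space move of the TCP to a pose.
- bot.line_to(position, speed=0.15, rotation=None, contact_N=None): straight line of the TCP; rotation=None keeps the orientation; speed is the mean speed in m/s. With contact_N (N) it stops when the force on the tool has changed by that much, and returns True; else False.
- bot.move_joints(angles): joint-space move.
- bot.open_gripper() and bot.close(squeeze=None): open the fingers fully, or close them until they stop; squeeze is the grip in N (None keeps the last).
- bot.sleep(seconds).
- kinematics.inverse_kinematics(position, orientation): joint angles nearest the present ones, or None.
- monitor.get_state(): the state.
- viewer.get_image(name): name is "scene" or "side" or "wrist"; returns the picture (384x512x3 uint8, red, green, blue); there is no depth.
- viewer.camera_info(name): a dict with "K" (3x3 intrinsics, pixels), "R" (3x3) and "t" (3): a world point X has camera coordinates R X + t. Camera axes: x right, y down, z forward; pixel columns grow to the right and rows downward; lengths in m; the calibration is good to about 2 mm. A picture is of the moment at which its call begins: read the wrist's pose just before it. camera_info takes no time and is no camera call; for the wrist camera it gives the pose at the moment of the call.
A pose or a line that the arm cannot do raises bot.Unreachable and nothing moves.
- bot.job_done(): hands the job in, once; it reports no verdict.
The state is a dict: "time": time; "qpos": joint angles; "joint_velocities": joint speeds; "effort": joint torques, N m; "tool_pos": TCP position; "orientation": TCP orientation; "wrist_force": force on the tool from outside, world axes, zero at the start; "wrist_torque": the same for the moment, N m; "opening": finger opening in m.
Only numpy, scipy, OpenCV 4.12 (cv2) and the standard library are available. Lean on these libraries where they do the work, as an engineer would, in place of code of your own. Each camera call takes 0.05 s, during which the arm holds its last target. There are 200 camera calls.

## Working session

There is one attempt and no reset: what is moved stays moved. The work goes in short steps, each a Python script; the robot and the scene stay as the last script left them, time stands still between calls to the robot, and variables do not carry over. Pictures are saved under pics/ and viewed, about 8 in all and at most 12, crops included, and the job is handed in when it is done.

```bash
ls; mkdir -p pics; python3 - <<'E'
from rig import bot,kinematics,monitor,viewer
import cv2
for n in("scene","side","wrist"):
    cv2.imwrite(f"pics/{n}0.png",viewer.get_image(n)[...,::-1])
    i=viewer.camera_info(n);print(n,i["K"].tolist(),(-i["R"].T@i["t"]).round(3),i["R"].round(3).tolist())
a=[cv2.imread(f"pics/{n}0.png") for n in("scene","side")]
s=monitor.get_state();print(s["time"],s["orientation"],s["opening"])
E
```

```text
pics
scene [[351.357000463721, 0.0, 260.5494726814801], [0.0, 351.357000463721, 196.50833604396541], [0.0, 0.0, 1.0]] [ 1.051 -0.047  0.834] [[0.055, 0.998, 0.011], [0.791, -0.037, -0.611], [-0.609, 0.042, -0.792]]
side [[484.40344140327886, 0.0, 252.79221243667365], [0.0, 484.40344140327886, 191.0680945053873], [0.0, 0.0, 1.0]] [0.184 0.805 1.044] [[-0.928, -0.372, -0.001], [-0.269, 0.673, -0.69], [0.257, -0.64, -0.724]]
wrist [[267.03163371648475, 0.0, 253.87338351059938], [0.0, 267.03163371648475, 195.54767374900237], [0.0, 0.0, 1.0]] [0.65  0.069 0.384] [[1.0, 0.0, -0.001], [0.001, -0.967, 0.255], [-0.001, -0.255, -0.967]]
0.15 [-3.61115866e-05  9.99999710e-01  3.93385286e-05 -7.60253288e-04] 0.09177722563297887
```

View pics/scene0.png

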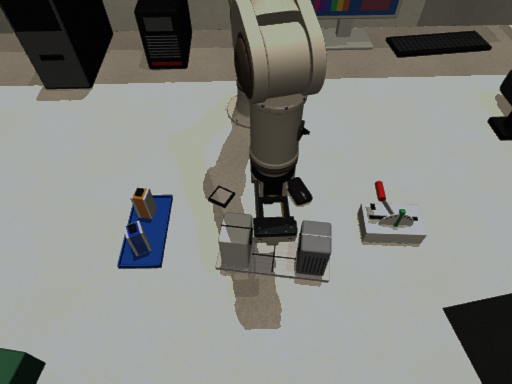

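View pics/side0.png

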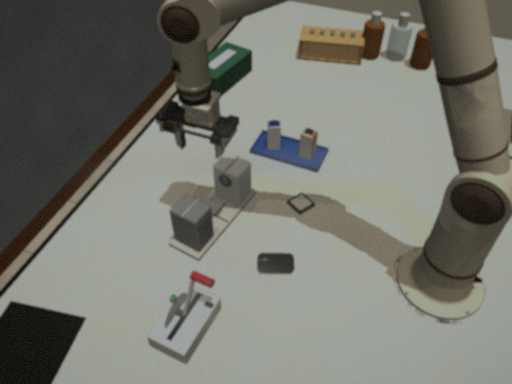

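The scene view shows the dimmer at right (~393,222), the station in the middle (~272,250), and the tray at left (~146,231). Amber (143,203) is nearer the robot and blue (138,238) farther away. The tile is at (222,196) and the mouse at (300,190). The side view agrees.

```bash
cat >h.py <<'E'
from rig import bot,kinematics,monitor,viewer
import cv2,numpy as np
from scipy.spatial.transform import Rotation as Rot
def onz(info,uv,z):
    d=info["R"].T@np.linalg.solve(info["K"],[*uv,1.]);c=-info["R"].T@info["t"]
    return c+d*(z-c[2])/d[2]
def proj(info,X):
    p=(np.atleast_2d(X)@info["R"].T+info["t"])@info["K"].T
    return p[:,:2]/p[:,2:]
def down(yaw): # tool x axis at world angle yaw, pointing down
    q=(Rot.from_euler("z",yaw)*Rot.from_euler("x",np.pi)).as_quat();return q[[3,0,1,2]]
def snap(cam,name,crop=None,scale=1):
    i=viewer.camera_info(cam);im=viewer.get_image(cam)[...,::-1].copy()
    np.savez(f"pics/{name}.npz",**{k:i[k] for k in"KRt"});cv2.imwrite(f"pics/{name}_raw.png",im)
    if crop:x0,x1,y0,y1=crop;im=im[y0:y1,x0:x1]
    cv2.imwrite(f"pics/{name}.png",cv2.resize(im,None,fx=scale,fy=scale,interpolation=cv2.INTER_CUBIC))
E
python3 - <<'E'
from h import *
i=viewer.camera_info("scene")
for n,uv,z in[("dimtop L",(363,205),.05),("dimtop R",(420,207),.05),("dimtop nr R",(424,234),.05),("dimtop nr L",(362,234),.05),("knob",(380,191),.12),("tip",(402,212),.1),("trayFR",(173,196),.014),("trayNL",(118,267),.014),("trayFL",(133,196),.014),("trayNR",(160,267),.014),("amber",(143,191),.094),("blue",(135,228),.094),("cross",(264,258),.012),("base L",(216,276),.0),("base R",(328,280),.0),("tile",(222,196),.01),("mouse",(300,190),.02)]:print(n,onz(i,uv,z).round(3))
for p in [(.65,.38,.30),(.65,-.42,.30)]:
  for y in (0,np.pi/2,-np.pi/2):
    print(p,y,kinematics.inverse_kinematics(p,down(y)) is not None)
E
```

```text
dimtop L [0.491 0.277 0.05 ]
dimtop R [0.505 0.434 0.05 ]
dimtop nr R [0.591 0.415 0.05 ]
dimtop nr L [0.584 0.253 0.05 ]
knob [0.498 0.303 0.12 ]
tip [0.553 0.352 0.1  ]
trayFR [ 0.406 -0.261  0.014]
trayNL [ 0.629 -0.378  0.014]
trayFL [ 0.401 -0.378  0.014]
trayNR [ 0.634 -0.272  0.014]
amber [ 0.448 -0.322  0.094]
blue [ 0.565 -0.324  0.094]
cross [ 0.621 -0.006  0.012]
base L [ 0.659 -0.13   0.   ]
base R [0.685 0.154 0.   ]
tile [ 0.41  -0.117  0.01 ]
mouse [0.406 0.114 0.02 ]
(0.65, 0.38, 0.3) 0 True
(0.65, 0.38, 0.3) 1.5707963267948966 True
(0.65, 0.38, 0.3) -1.5707963267948966 True
(0.65, -0.42, 0.3) 0 True
(0.65, -0.42, 0.3) 1.5707963267948966 True
(0.65, -0.42, 0.3) -1.5707963267948966 True
```

```bash
python3 - <<'E'
from h import *
bot.move_pose([.51,.345,.30],down(-np.pi/2))
snap("wrist","dim",scale=1.5); print(monitor.get_state()["time"],monitor.get_state()["tool_pos"])
E
```

```text
2.0083 [0.51058977 0.34402927 0.29974819]
```

View pics/dim.png

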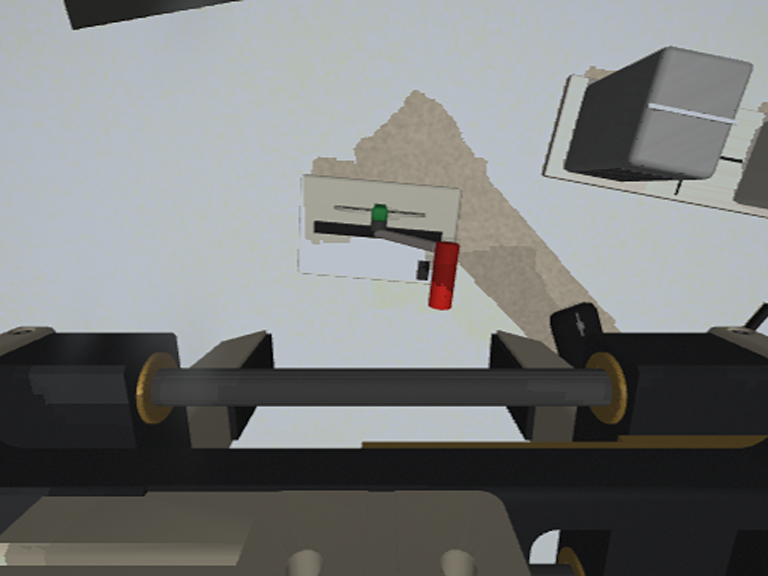

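View pics/wrist0.png

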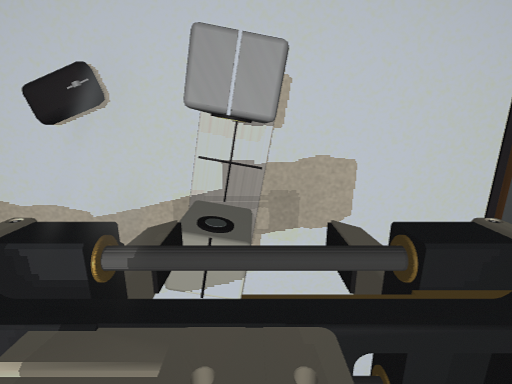

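The dimmer view (1.5x) shows the housing top corners at (303,175), (461,188) and (299,272), the green tip at (379,211), and the red knob from (448,243) to (440,308). The start wrist view shows the lamp top line from (240,32) to (232,113), and the base cross at about (231,161).

```bash
cat >fit.py <<'E'
from h import *
from scipy.optimize import least_squares
d=np.load("pics/dim.npz")
uv=np.array([(303,175),(461,188),(299,272),(455,285),(448,243),(440,308),(379,211)])/1.5
s,c=np.sin,np.cos
def W(p,L):return np.c_[p[0]+c(p[2])*L[:,0]-s(p[2])*L[:,1],p[1]+s(p[2])*L[:,0]+c(p[2])*L[:,1],L[:,2]]
def mod(p):
    q,r=p[3:5]
    L=np.array([(50,80,50),(50,-80,50),(-50,80,50),(-50,-80,50),(6,100*s(q),55+100*c(q)),(-48,100*s(q),55+100*c(q)),(22,55*s(r),55+55*c(r))])/1e3
    return W(p,L)
f=least_squares(lambda p:(proj(d,mod(p))-uv).ravel(),[.54,.345,0,-.5,0]);
print("dim",f.x.round(4));print((f.fun.reshape(-1,2)).round(1).tolist())
D=f.x
i=dict(K=np.array([[267.0316,0,253.873],[0,267.0316,195.548],[0,0,1]]))
# start wrist camera extrinsics: fixed tool-camera transform, from the dim picture
from scipy.spatial.transform import Rotation as Rot
uv2=np.array([(240,29),(232,115),(231,161),(192,22),(289,38),(276,123),(184,105)],float)
E
python3 - <<'E'
from fit import *
st=monitor.get_state();w=viewer.camera_info("wrist")
q=lambda o:Rot.from_quat(np.array(o)[[1,2,3,0]]).as_matrix()
T=q(st["orientation"]);A=w["R"]@T;b=w["R"]@st["tool_pos"]+w["t"]   # Xc=A*Xtool+b
T0=q([-3.61115866e-05,9.99999710e-01,3.93385286e-05,-7.60253288e-04])
R0=A@T0.T;p0=np.array([.65,0,.227])
i=dict(K=w["K"],R=R0,t=b-R0@p0)
print((-R0.T@i["t"]).round(3))
L=np.array([(0,130,135),(0,60,135),(0,0,12),(-42.5,130,135),(42.5,130,135),(42.5,60,135),(-42.5,60,135)])/1e3
g=least_squares(lambda p:(proj(i,W(p,L))-uv2).ravel(),[.62,0,0],loss="soft_l1")
print("station",g.x.round(4));print((proj(i,W(g.x,L))-uv2).round(1).tolist())
sc=viewer.camera_info("scene")
print(proj(sc,mod(D)).round(0).tolist(),proj(sc,W(g.x,L)).round(0).tolist())
E
```

```text
dim [ 0.536   0.3455 -0.0794 -0.5717  0.0434]
[[-0.6, -0.7], [2.5, -0.4], [0.2, 1.3], [-1.9, 0.5], [-0.1, -0.9], [-0.0, -1.0], [-0.1, 1.5]]
[0.65  0.069 0.385]
station [ 0.6183  0.0179 -0.1604]
[[1.4, -0.4], [-2.2, 0.4], [0.8, 1.6], [-1.6, -2.7], [2.6, -0.3], [0.4, 0.2], [-1.5, 2.4]]
[[426.0, 234.0], [365.0, 233.0], [417.0, 204.0], [360.0, 202.0], [382.0, 199.0], [378.0, 182.0], [402.0, 211.0]] [[331.0, 237.0], [301.0, 234.0], [273.0, 257.0], [331.0, 222.0], [331.0, 253.0], [300.0, 250.0], [301.0, 219.0]]
```

```bash
python3 - <<'E'
from fit import *
yaw=-np.pi/2+D[2]; o=down(yaw)
def tcp(q,dz=0):
    k=W(D,np.array([[-.028,.1*s(q),.055+.1*c(q)]]))[0]; k[2]+=dz-bot.grasp_offset; return k
q0,p=D[3],D[4]
bot.move_pose(tcp(q0,.09),o); bot.line_to(tcp(q0),.1); 
bot.close(3); st=monitor.get_state();print(st["time"],st["opening"],st["wrist_force"])
for q in np.linspace(q0,p,6)[1:]: bot.line_to(tcp(q),.08)
st=monitor.get_state();print(st["time"],st["opening"],st["wrist_force"],st["tool_pos"],tcp(p))
bot.open_gripper(); bot.line_to(tcp(p,.09),.15)
bot.move_pose([.51,.345,.30],down(-np.pi/2))
snap("wrist","dim2",crop=(180,340,90,210),scale=5);print(monitor.get_state()["time"])
E
```

```text
dim [ 0.536   0.3455 -0.0794 -0.5717  0.0434]
[[-0.6, -0.7], [2.5, -0.4], [0.2, 1.3], [-1.9, 0.5], [-0.1, -0.9], [-0.0, -1.0], [-0.1, 1.5]]
4.6583 0.019433519918120746 [ 0.30193453 -0.15536032 -1.01831634]
6.1583 0.019447897382436827 [1.15835534 1.04508375 0.42912984] [0.50837521 0.35331722 0.13607752] [0.50841324 0.35205987 0.13610578]
8.575
```

View pics/dim2.png

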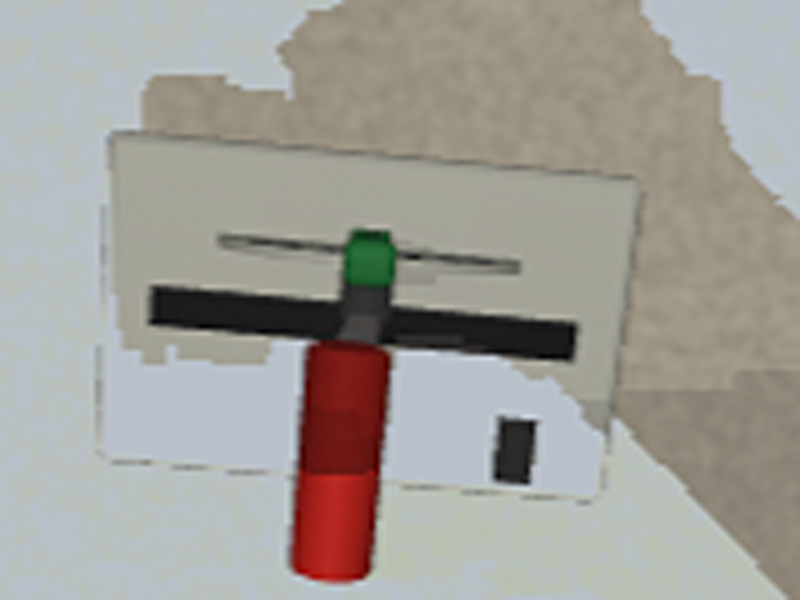

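The crop (5x) shows the lever released, with its knob axis running from (348,345) to (332,575). The green tip is at (370,243), and the scale ends are at (220,239) and (520,267). I'll refit using the scale as the axis reference.

```bash
python3 - <<'E'
from fit import *
d=np.load("pics/dim2.npz")
uv=np.array([(112,133),(637,178),(100,458),(600,498),(348,345),(332,576),(370,245),(220,239),(520,267)])/5+[180,90]
def mod(p,corn=True):
    q,r=p[3:5]
    return W(p,np.array([(50,80,50),(50,-80,50),(-50,80,50),(-50,-80,50),(6,100*s(q),55+100*c(q)),(-48,100*s(q),55+100*c(q)),(22,55*s(r),55+55*c(r)),(21.5,45,55),(21.5,-45,55)])/1e3)
for w in([1]*9,[1,1,1,1,1,1,1,0,0],[.2]*4+[1]*5):
    w=np.array(w)[:,None]
    f=least_squares(lambda p:(w*(proj(d,mod(p))-uv)).ravel(),[.54,.345,0,0,0])
    print(f.x.round(4),(proj(d,mod(f.x))-uv).round(1).tolist())
E
```

```text
dim [ 0.536   0.3455 -0.0794 -0.5717  0.0434]
[[-0.6, -0.7], [2.5, -0.4], [0.2, 1.3], [-1.9, 0.5], [-0.1, -0.9], [-0.0, -1.0], [-0.1, 1.5]]
[ 0.5362  0.3473 -0.0815  0.0319  0.0022] [[-1.4, -1.0], [2.0, -0.8], [-1.0, 0.7], [0.9, 0.8], [0.2, -0.4], [-0.1, -1.1], [-0.3, 3.0], [-0.5, -0.2], [0.1, -0.7]]
[ 0.5364  0.3475 -0.0799  0.0303 -0.0021] [[-1.5, -1.0], [1.8, -1.0], [-1.0, 0.6], [0.8, 0.6], [0.2, -0.6], [-0.1, -1.2], [-0.2, 2.9], [-0.7, -0.3], [-0.1, -0.9]]
[ 0.5363  0.347  -0.083   0.0345  0.0082] [[-1.1, -1.1], [2.3, -0.8], [-0.8, 0.5], [1.0, 0.8], [0.3, -0.6], [-0.1, -1.2], [-0.2, 2.9], [-0.3, -0.3], [0.3, -0.8]]
```

The lever is at about 0.03 rad and the pointer at about 0.00, so they are in line. Next I'll look at the station and then the tray.

```bash
python3 - <<'E'
from h import *
bot.move_pose([.53,.018,.30],down(-np.pi/2)); snap("wrist","sta",scale=1.5)
bot.move_pose([.44,-.32,.30],down(-np.pi/2)); snap("wrist","tray",crop=(100,420,0,240),scale=2.5)
print(monitor.get_state()["time"])
E
```

```text
11.2333
```

View pics/sta.png

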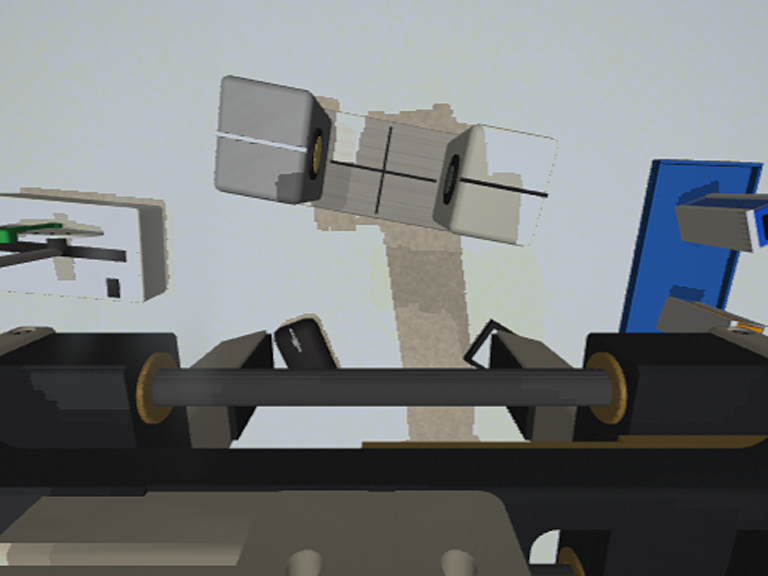

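View pics/tray.png

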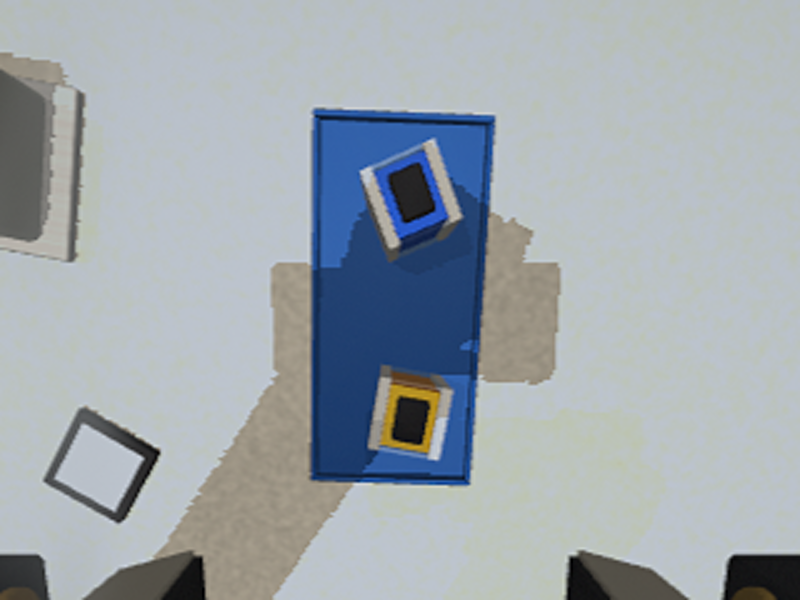

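The station view (1.5x) shows the cross centre at (384,172), the lamp line from (217,133) to (306,149), and the detector line from (461,180) to (547,194). The tray view (2.5x, crop offset 100,0) shows amber's top corners at about (382,383), (452,389), (439,460) and (370,449). Its white strips are on the left and right, and blue is at (410,193), well clear.

```bash
cat >fit2.py <<'E'
from fit import *
d=np.load("pics/sta.npz")
uv=np.array([(217,133),(306,149),(384,172),(461,180),(547,194),(224,76),(310,94),(300,201),(216,190),(391,127),(377,213)])/1.5
L=np.array([(0,130,135),(0,60,135),(0,0,12),(0,-60,135),(0,-130,135),(42.5,130,135),(42.5,60,135),(-42.5,60,135),(-42.5,130,135)])/1e3
g=least_squares(lambda p:(proj(d,W(p,L))-uv[:9]).ravel(),[.62,0,0],loss="soft_l1");S=g.x
d2=np.load("pics/tray.npz")
uv3=np.array([(382,383),(452,389),(439,460),(370,449)])/2.5+[100,0]
L2=np.array([(20,20,94),(20,-20,94),(-20,-20,94),(-20,20,94)])/1e3
a=least_squares(lambda p:(proj(d2,W(p,L2))-uv3).ravel(),[.46,-.32,0]);A=a.x
E
python3 - <<'E'
from fit2 import *
print("sta",S.round(4),(proj(d,W(S,L))-uv[:9]).round(1).tolist())
print("cross only",onz(d,uv[2],.012),"lineyaw",[ (lambda v:np.arctan2(-v[0],v[1]))(onz(d,uv[i],z)-onz(d,uv[j],z)) for i,j,z in((0,4,.135),(9,10,.012))])
print("amb",A.round(4),a.fun.reshape(-1,2).round(1).tolist())
for y in(A[2]-np.pi/2,A[2]+np.pi/2):print("g",kinematics.inverse_kinematics([*A[:2],.05],down(y)))
for y in(S[2],S[2]+np.pi,S[2]-np.pi):
  for z in (.28,.101):print("s",y,kinematics.inverse_kinematics([*S[:2],z],down(y)))
E
```

```text
dim [ 0.536   0.3455 -0.0794 -0.5717  0.0434]
[[-0.6, -0.7], [2.5, -0.4], [0.2, 1.3], [-1.9, 0.5], [-0.1, -0.9], [-0.0, -1.0], [-0.1, 1.5]]
sta [ 0.6155  0.0175 -0.1719] [[-1.2, 0.4], [0.9, 1.1], [-0.0, -0.5], [0.1, -0.6], [1.0, 0.8], [-3.2, -2.6], [3.1, -2.4], [0.3, 3.9], [-3.1, 0.6]]
cross only [0.61474466 0.01744619 0.012     ] lineyaw [np.float64(-0.17156666142360422), np.float64(-1.7345772749595556)]
amb [ 0.4527 -0.3319 -0.1422] [[-0.8, -1.6], [0.4, 0.4], [0.7, 0.5], [-0.2, 0.8]]
g [ 0.51965142  0.54811767  0.0822808   1.91231795 -0.06784403  0.68379069
 -1.070414  ]
g [ 0.86257906  0.57491188 -0.35316086  1.89999     0.29043111  0.71648976
  1.7695066 ]
s -0.1718588067770573 [ 0.15402574  0.37719371 -0.29771129  1.58433225  0.11628996  1.19752581
 -0.3382864 ]
s -0.1718588067770573 [ 0.13072438  0.56508176 -0.27066451  1.74233727  0.19009622  0.85981057
 -0.39623544]
s 2.9697338468127357 [ 0.7572713   0.70793511 -1.3001559   1.56458229  0.68898601  1.40085587
  2.36795845]
s 2.9697338468127357 [-0.88129493  1.03820152  1.31784236  1.77707164 -1.07339566  1.25030797
 -2.56906541]
s -3.3134514603668506 [ 0.7572713   0.70793511 -1.3001559   1.56458229  0.68898601  1.40085587
  2.36795845]
s -3.3134514603668506 [-0.88129493  1.03820152  1.31784236  1.77707164 -1.07339566  1.25030797
 -2.56906541]
```

```bash
python3 - <<'E'
from fit2 import *
o=down(A[2]-np.pi/2)
bot.move_pose([*A[:2],.16],o); bot.line_to([*A[:2],.05],.12); bot.close(20)
st=monitor.get_state();print(st["time"],st["opening"],st["wrist_force"],st["tool_pos"])
if .035<st["opening"]<.045:
    bot.line_to([*A[:2],.29],.15); bot.sleep(.2)
    st=monitor.get_state();print(st["time"],st["opening"],st["wrist_force"],st["tool_pos"])
    os_=down(-.168); P=np.array([.616,.0175])
    bot.move_pose([*P,.29],os_)
    snap("wrist","hold",scale=1.5)
    bot.line_to([*P,.101],.1); bot.sleep(.3)
    snap("scene","fin_s",crop=(190,440,150,300),scale=3); snap("side","fin_d",crop=(120,330,120,370),scale=2.4)
    st=monitor.get_state();print(st["time"],st["opening"],st["wrist_force"],st["tool_pos"])
E
```

```text
dim [ 0.536   0.3455 -0.0794 -0.5717  0.0434]
[[-0.6, -0.7], [2.5, -0.4], [0.2, 1.3], [-1.9, 0.5], [-0.1, -0.9], [-0.0, -1.0], [-0.1, 1.5]]
13.775 0.0401186674654418 [-1.06962901  0.60739567  0.39677374] [ 0.45269478 -0.33179299  0.04995448]
15.725 0.04060139320736681 [-0.55097421  0.64292609 -3.36335207] [ 0.45248128 -0.33177107  0.28938177]
19.65 0.04032914280399397 [-0.47162609  0.52521455 -2.53386802] [0.6160418  0.0174743  0.10107619]
```

View pics/fin_s.png

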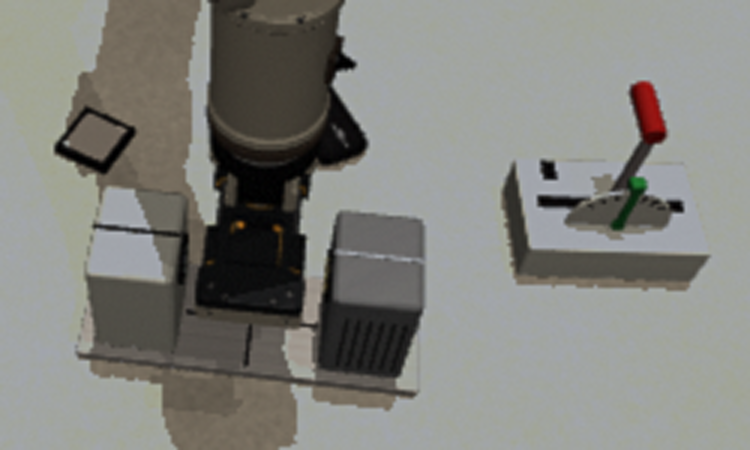

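View pics/fin_d.png

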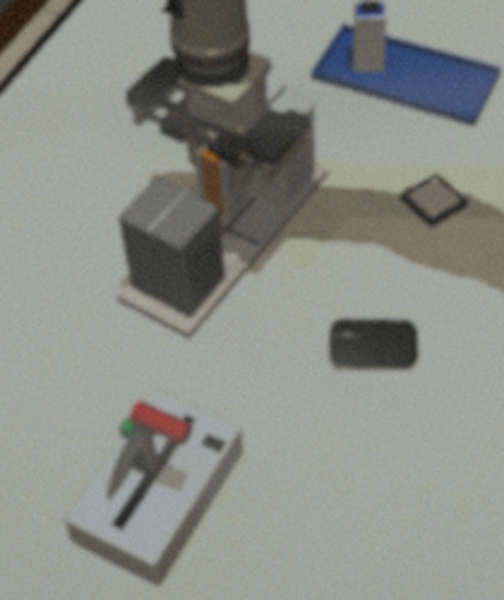

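The cell is held between the heads (side view: amber core at about (210,180), clear of both). The bystanders look undisturbed. In the scene crop the knob runs (641,92)–(653,135), and the pointer runs from its base (618,226) to its tip (638,184). I'll use these to cross-check lever and pointer, and look at the hand picture.

```bash
python3 - <<'E'
from fit2 import *
sc=np.load("pics/fin_s.npz"); wd=np.load("pics/dim2.npz")
B=[.5363,.3473,-.0815]
def pts(q,p,z=0):return W(B,np.array([(6,100*s(q),55+100*c(q)),(-48,100*s(q),55+100*c(q)),(22,55*s(p),55+55*c(p)),(22,0,55),(50,80,50),(50,-80,50),(-50,80,50),(-50,-80,50)])/1e3)
for q in(0,.05,.1):print(q,((proj(sc,pts(q,q))-[190,150])*3).round(0).tolist())
E
```

```text
dim [ 0.536   0.3455 -0.0794 -0.5717  0.0434]
[[-0.6, -0.7], [2.5, -0.4], [0.2, 1.3], [-1.9, 0.5], [-0.1, -0.9], [-0.0, -1.0], [-0.1, 1.5]]
0 [[648.0, 137.0], [634.0, 87.0], [635.0, 184.0], [614.0, 220.0], [711.0, 253.0], [527.0, 248.0], [683.0, 161.0], [511.0, 156.0]]
0.05 [[654.0, 137.0], [640.0, 87.0], [638.0, 185.0], [614.0, 220.0], [711.0, 253.0], [527.0, 248.0], [683.0, 161.0], [511.0, 156.0]]
0.1 [[660.0, 138.0], [646.0, 87.0], [641.0, 185.0], [614.0, 220.0], [711.0, 253.0], [527.0, 248.0], [683.0, 161.0], [511.0, 156.0]]
```

View pics/hold.png

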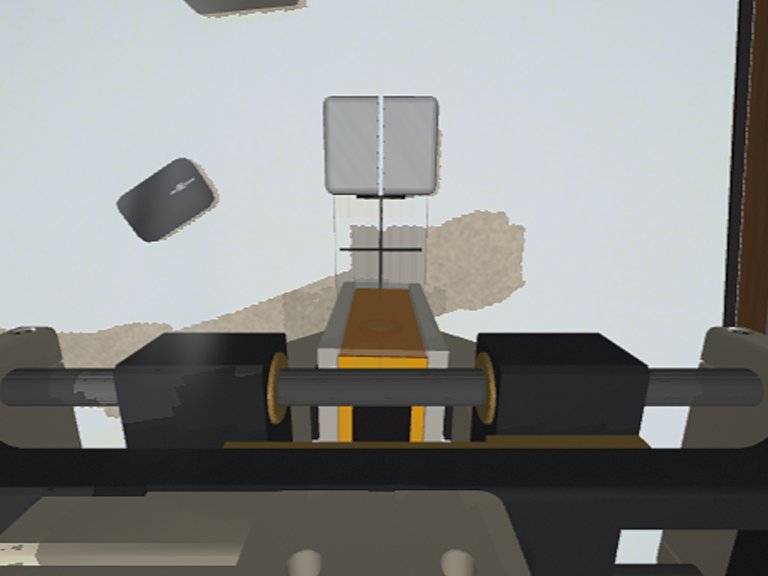

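The hold view shows the lamp line, cross and cell all centred at column ≈381 and square. The scene cross-check puts both lever and pointer at about 0.04 to 0.05 rad. Handing in.

```bash
python3 - <<'E'
from rig import bot,monitor
st=monitor.get_state();print(st["time"],st["opening"],st["wrist_force"],st["tool_pos"],abs(st["joint_velocities"]).max())
bot.job_done()
E
```

```text
19.65 0.04032914280399397 [-0.47162609  0.52521455 -2.53386802] [0.6160418  0.0174743  0.10107619] 0.0016908866795051329
the job is handed in; nothing more can be done
```

I set the dimmer lever in line with the green pointer and let it go. I then lifted the amber cell by its frosted faces and handed in with it held at the middle of the beam, after about 20 s of robot time. `job_done()` gave no verdict.

**Last checks:**
- **Lever:** the close-up wrist picture, taken right after I let go, gave the lever about 0.03 rad and the pointer about 0.00 rad. The later scene picture put both at about 0.04–0.05 rad. My first pointer reading was 0.043 rad, so the views differ by up to about 0.05 rad. The lever-to-pointer gap stayed at 0.03 rad or less (limit 0.1).
- **Cell position:** the grip opening was 40.3 mm and the arm was still. From above the station, just before lowering, the cell lined up with the lamp line and cross to about a pixel and looked square. After lowering, the tool was within 0.1 mm of its target.
- **Station position:** my two measurements differed by about 3 mm in x and 0.012 rad in yaw. I aimed between them.
- **Height:** this comes from where I gripped the cell and the tool height. I did not measure it separately in a picture after lifting.
- **Bystanders:** in the final pictures the blue cell, tile and mouse looked undisturbed, but I did not measure their positions.

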